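# Pack a four-item order into a divided tote

## Task

Pack this order into the yellow tote: in its big compartment lay the brown carton flat on the floor, centre the white box on it, lined up with it, and stand the amber glass candle upright in the middle of the white box, setting the glass down without dropping it. Take the blue slim pack out of the divider rack and stand it upright on the floor of the tote's narrow compartment. Disturb nothing that is not part of the order, and let go of everything at the end.

Things in the scene. Friction and masses are not known exactly. Their poses are not given: they have to be found in the camera images.
- carton: Order item, loose: kraft-brown corrugated carton with a tape strip along its top and a white bar label on it, 150 (its x) x 64 (y) x 48 (z) mm, about 0.5 kg, flat closed top. Lies on the bench, tape side up. Origin: centre of the underside; z up.
- white_box: Order item, loose: white retail box with a blue band around one end and a grey disc printed on top, 120 (its x) x 60 (y) x 40 (z) mm, about 0.25 kg, flat top. Lies on the bench. Origin: centre of the underside; z up.
- amber_candle: Order item, loose, fragile: round candle in amber-brown glass with a white paper band and a pale wooden lid, 58 mm diameter, 62 mm high (lid the top 10 mm, same diameter), about 0.28 kg. Stands on the bench. Origin: centre of the underside; z up. It counts as dropped if it moves faster than 0.65 m/s out of the fingers (a fall of about 20 mm).
- blue_pack: Order item, loose: slim blue retail pack standing on edge in one of the rack's slots, 80 (its x) x 24 (y, thickness) x 110 (z) mm, about 0.12 kg. Origin: centre of the underside (it stands on the rack floor, 4 mm above the bench); z up. Its top 54 mm stand clear above the rack's dividers.
- tote: Yellow open tote, does not move: outside 200 (its x) x 280 (y) x 60 (z, height of all walls and of the divider) mm, outer walls 6 mm, floor 4 mm thick. Origin: centre of the underside, on the bench. A 4 mm divider along its x, at y = +92 mm, parts it in two: the big compartment from y = -134 to +90 mm (centre x 0, y -22 mm) and the narrow one, 40 mm wide, from y = +94 to +134 mm (centre x 0, y +114 mm); both run from x = -94 to +94 mm.
- rack: Dark steel divider rack, does not move: 96 (its x) x 178 (y) x 60 (z) mm, 4 mm floor, six upright dividers 4 mm thick along its x, making five slots 30 mm wide at y = -68, -34, 0, +34, +68 mm. Slim packs stand in the slots at -68, 0 and +68 mm, 3 mm of play either side, the other two are empty. Origin: centre of the underside.
- red_pack: Not part of the order, leave alone: slim pack of the same size as the blue one, in red, standing in the rack.
- black_pack: Not part of the order, leave alone: slim pack of the same size as the blue one, in black, standing in the rack.
- green_candle: Not part of the order, leave alone: candle in dark green glass with a black lid, 52 mm diameter, 55 mm high, standing loose just in front of the rack (robot side). Origin: centre of the underside.
- tape_roll: Not part of the order, leave alone: roll of brown packing tape lying flat, 92 mm diameter, 48 mm high, loose just behind the rack (far side). Origin: centre of the underside. (All else on the bench is fixed scenery.)

How it is judged:
At the end, for the whole second after the job is handed in: Carton flat on the floor of the big compartment; white box flat on it, centres within 15 mm, long sides within 0.2 rad; amber candle upright on the white box, centres within 15 mm; blue pack standing on the narrow compartment's floor, leaning at most 0.35 rad; all released and at rest (x of carton in the frame of tote between -0.09 and 0.09 m and y of carton in the frame of tote between -0.134 and 0.09 m and z of carton in the frame of tote below 0.01 m and angle between each of carton, white_box, amber_candle's own z axis and vertical below 0.1 rad and horizontal distance between white_box and carton below 0.015 m and angle between the x axis of white_box and the x axis of carton, either way round below 0.2 rad and z of white_box in the frame of carton between 0.042 and 0.054 m and horizontal distance between amber_candle and white_box below 0.015 m and z of amber_candle in the frame of white_box between 0.034 and 0.046 m and y of blue_pack in the frame of tote between 0.1 and 0.128 m and x of blue_pack in the frame of tote between -0.07 and 0.07 m and z of blue_pack in the frame of tote below 0.012 m and angle between blue_pack's own z axis and vertical below 0.35 rad and linear speed of each of carton, white_box, amber_candle, blue_pack below 0.02 m/s); the robot touches nothing.
It fails at once if the amber glass candle is dropped or thrown (faster than 0.65 m/s while the fingers do not hold it) (linear speed of amber_candle above 0.65 m/s and contact force between the fingers and amber_candle below 0.3 N).
It fails at once if the red or the black pack is moved by more than 30 mm (distance of any of red_pack, black_pack from where it was at the start of the episode above 0.03 m).
It fails at once if the green candle or the tape roll is moved by more than 30 mm (distance of any of green_candle, tape_roll from where it was at the start of the episode above 0.03 m).
It fails at once if the green candle is knocked over (angle between green_candle's own z axis and vertical above 0.5 rad).
It also fails if it takes over 104 s, if anything falls off the work surface, if the arm or the gripper's body presses on something with over 40 N, if the wrist force passes 120 N, or if a joint passes its speed limit or range.

## Robot

A 7-joint arm with a two-finger parallel gripper is mounted at the origin on the work surface. World frame = base frame: x ahead of the robot, y to its left, z up, the work surface at z = 0. Lengths are in m, angles in rad, forces in N, time in s.
With the tool pointing down it reaches from about 0.4 to 0.85 m from the base axis. Payload 4.5 kg.
Tool frame: the origin (TCP) lies on the centre line of the jaws, within the pads' length; the fingertips stand 8 mm ahead of it and the grasp point (between the pads) lies 11 mm behind it; z points along the fingers, y is the direction in which the jaws open and shut (so a half turn about z gives the same grasp; the last joint's range is limited). The gripper opens to 85 mm and grips with 20 to 120 N. Pads are 22 mm wide; open, the fingers measure 114 mm over their backs; the gripper's body (76 mm by 85 mm) begins 54 mm behind the grasp point. The pads swing forward as they close: fully open they stand 13 mm farther back than shut.
Start: joints at [1.253, 0.689, -0.195, 1.565, 0.157, 0.902, -0.215], TCP at [0.215, -0.587, 0.239] pointing down, gripper open.
Joint ranges: [-3.01, 3.01], [-0.46, 2.08], [-1.47, 1.51], [0.13, 2.56], [-1, 4.14], [0.04, 2.09], [-2.66, 2.66]. Speed limits (rad/s): [2.57, 2.57, 3.14, 3.14, 3.14, 3.14, 3.14].

## Interface

Orientations are given as a unit quaternion [x, y, z, w].
In Python, from plant import manip, camera, calibration gives the robot as it stands. The module is installed in compiled form; this text tells all that it offers.
- The arm moves only by the tool send_rows, never from a script. Its argument "motion" is a list of rows, each an object with "hand": the finger opening in mm, from 0 to 85.4; "slide": the shift along the tool's x, y, z in mm, a list of three; "twist": the turn, a rotation vector about the tool's x, y, z in degrees, a list of three. A call has exactly 5 rows; each row shifts and turns the commanded pose from where the row before left it, along the tool's axes as they then stand; what a row does not reach is not made up. A row lasts 1/10 s, in which the tool goes at most 50 mm and 8.59 degrees, less where a joint would pass 70% of its speed; a pose out of reach is approached as far as the arm can. A call is refused whole if a number of a shift passes 50 or a number of a turn 8.59, either way. A call with a gripper value outside its range is refused whole. The fingers move at their own pace and stop on an object; "force" is the grip in N (left out, the last holds). Time passes only in rows, so rows that do not move let the fingers close, or fill a call up. It gives the time, the measured TCP pose, the force and the opening at its end, in the units of the state.
- manip.observe(): the state, without advancing time (a new reading comes with each control period).
- camera(name): name is "side" or "top"; returns the picture (400x640x3 uint8, red, green, blue); there is no depth.
- calibration(name): a dict with "fovy" (degrees; the focal length in pixels is half the picture's height over the tangent of half this angle, whatever the lens; pixels are square), "cx", "cy" (the principal point, pixels), "xyz" and "orientation" of the camera in the world. Camera axes: x right, y down, z forward; pixel columns grow to the right and rows downward; lengths in m; the calibration is good to about 2 mm. A picture is of the moment at which its call begins. calibration takes no time and is no camera call.
- manip.sign_off(): hands the job in, once; it reports no verdict.
The state is a dict: "t": time; "qpos": joint angles; "qd": joint speeds; "joint_torque": joint torques, N m; "eef_pos": TCP position; "ee_rot": TCP orientation; "wrist_force": force on the tool from outside, world axes, zero at the start; "wrist_torque": the same for the moment, N m; "gripper_width": opening from 0.0 (shut) to 1.0 (fully open).
Only numpy, scipy, OpenCV 4.12 (cv2) and the standard library are available. Lean on these libraries where they do the work, as an engineer would, in place of code of your own. Each camera call takes 0.05 s, during which the arm holds its last target. There are 200 camera calls.

## Working session

There is one attempt and no reset: what is moved stays moved. The work goes in short steps, Python scripts to look and compute and a tool call to move; the robot and the scene stay as the last step left them, time stands still between calls to the robot, and variables do not carry over. Pictures are saved under pics/ and viewed, about 12 in all and at most 16, crops included, and the job is handed in when it is done.

Besides the shell and the picture viewer there is one more tool, called after ">>>" as a command line: name --argument value ..., lists and objects as JSON in quotes. send_rows: Moves the arm, as the interface text tells. Its arguments: {"type":"object","properties":{"motion":{"type":"array","items":{"type":"object","properties":{"hand":{"type":"number"},"slide":{"type":"array","items":{"type":"number"}},"twist":{"type":"array","items":{"type":"number"}}}}},"force":{"type":"number"}},"required":["motion"]}

```bash
mkdir -p pics; python3 - <<'E'
from plant import manip,camera,calibration
import cv2
for n in("top","side"):
    print(n,calibration(n)); cv2.imwrite(f"pics/{n}0.png",camera(n)[:,:,::-1])
print(manip.observe())
E
```

```text
top {'fovy': 56.241801443297305, 'cx': 313.1246854945747, 'cy': 197.68508051255216, 'xyz': array([0.41505946, 0.00654609, 0.96741869]), 'orientation': array([-0.69938023,  0.70953217, -0.05241202,  0.06844249])}
side {'fovy': 55.864348123997104, 'cx': 318.0459524062802, 'cy': 198.35845443217926, 'xyz': array([0.3007344 , 0.48237935, 0.67292991]), 'orientation': array([-0.23812142,  0.91362218, -0.32076556,  0.0755126 ])}
{'t': 0.1, 'qpos': array([ 1.25280861,  0.68992309, -0.19452205,  1.56621802,  0.15726567,
        0.90250205, -0.21509159]), 'qd': array([-8.50898912e-04, -1.34533312e-03, -2.22513096e-03, -3.04261044e-03,
       -4.40122260e-04, -1.41090603e-03,  7.10325305e-05]), 'joint_torque': array([-2.67928910e-03, -5.40603483e+01, -1.27149995e+00, -1.58983791e+01,
        9.28982568e-03,  4.46530306e-03,  9.02444413e-06]), 'eef_pos': array([ 0.21513513, -0.58620774,  0.2385558 ]), 'ee_rot': array([ 9.84564730e-01,  1.75018855e-01, -1.89988646e-04, -8.09859490e-04]), 'wrist_force': array([0.42447372, 0.7664759 , 0.94159511]), 'wrist_torque': array([-0.03878609, -0.01386225,  0.02527209]), 'gripper_width': 1.0017918841209523}
```

View pics/top0.png

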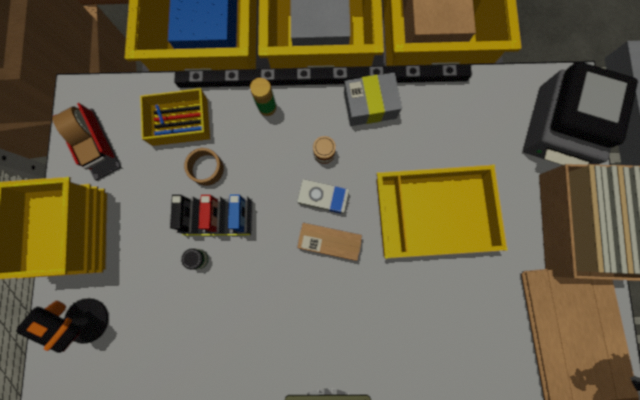

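View pics/side0.png

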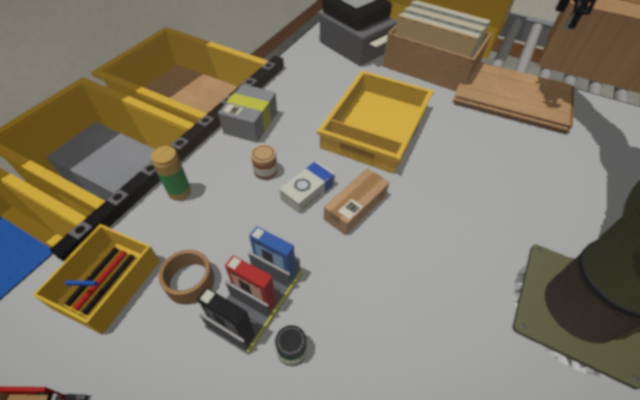

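The top view shows the loose items (candle 324,149; white box 323,197; carton 330,242; blue pack 237,214; tote 440,212). Next I'll take enlarged crops.

```bash
python3 - <<'E'
import cv2
im=cv2.imread("pics/top0.png")
cv2.imwrite("pics/c1.png",cv2.resize(im[130:280,165:365],None,fx=4,fy=4,interpolation=cv2.INTER_CUBIC))
cv2.imwrite("pics/c2.png",cv2.resize(im[155:270,365:515],None,fx=5,fy=5,interpolation=cv2.INTER_CUBIC))
E
```

```text
(no output)
```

View pics/c1.png

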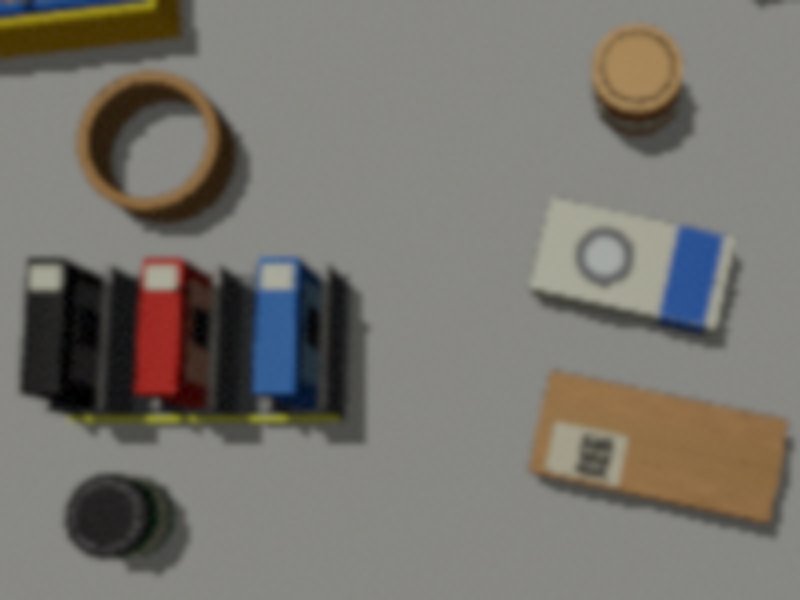

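View pics/c2.png

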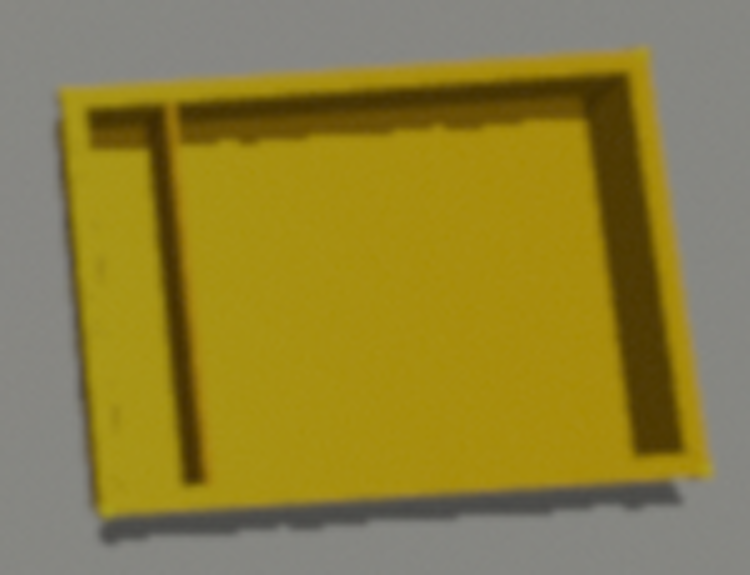

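Crop 1 (4x): the carton top corners are about (552,372),(786,422),(770,520),(533,470), and the white top is (556,198),(735,236),(715,328),(533,288). The lid centre is (637,70) and the blue top is (256..299, 260..394). Crop 2 (5x): the tote rim corners are (63,90),(650,48),(711,475),(98,517).

```bash
cat > h.py <<'E'
import numpy as np,cv2
from scipy.spatial.transform import Rotation as R
from plant import manip,camera,calibration
def px2w(px,z,cam="top",crop=(0,0,1)):
    c=calibration(cam); f=200/np.tan(np.radians(c["fovy"]/2))
    p=(np.atleast_2d(px)+.5)/crop[2]-.5+np.array(crop[:2])
    d=np.c_[(p-[c["cx"],c["cy"]])/f,np.ones(len(p))]@R.from_quat(c["orientation"]).as_matrix().T
    return c["xyz"]+d*((z-c["xyz"][2])/d[:,2])[:,None]
def w2px(P,cam):
    c=calibration(cam); f=200/np.tan(np.radians(c["fovy"]/2))
    q=(np.atleast_2d(P)-c["xyz"])@R.from_quat(c["orientation"]).as_matrix()
    return q[:,:2]/q[:,2:]*f+[c["cx"],c["cy"]]
def yaw(quat): # tool y-axis direction in world, tool x-axis
    m=R.from_quat(quat).as_matrix(); return np.degrees(np.arctan2(m[1,0],m[0,0]))
def snap(cam,name,box=None,k=1):
    im=camera(cam)[:,:,::-1]
    if box: im=im[box[1]:box[3],box[0]:box[2]]
    cv2.imwrite("pics/"+name,cv2.resize(im,None,fx=k,fy=k,interpolation=cv2.INTER_CUBIC))
def rect(px,z,crop,cam="top"):
    w=px2w(px,z,cam,crop)[:,:2]; e1=(w[1]-w[0]+w[2]-w[3])/2; e2=(w[3]-w[0]+w[2]-w[1])/2
    print("ctr",w.mean(0).round(4),"len",np.linalg.norm(e1).round(4),np.linalg.norm(e2).round(4),
      "ang",np.degrees(np.arctan2(e1[1],e1[0])).round(1),np.degrees(np.arctan2(e2[1],e2[0])).round(1))
E
python3 - <<'E'
from h import *
c1=(165,130,4);c2=(365,155,5)
print("carton");rect([(552,372),(786,422),(770,520),(533,470)],.048,c1)
print("white");rect([(556,198),(735,236),(715,328),(533,288)],.040,c1)
print("blue");rect([(256,260),(299,260),(297,394),(254,394)],.114,c1)
print("tote");rect([(63,90),(650,48),(711,475),(98,517)],.06,c2)
for n,p,z in(("amber",(637,70),.062),("green",(107,515),.055),("tape",(150,142),.048)): print(n,px2w(p,z,crop=c1).round(4))
# side view check
P={"amber":px2w((637,70),.062,crop=c1)}
print(w2px(P["amber"],"side"))
o=manip.observe();print(yaw(o["ee_rot"]),R.from_quat(o["ee_rot"]).as_matrix().round(3))
E
```

```text
carton
ctr [ 0.466  -0.0123] len 0.1467 0.0605 ang -102.7 168.7
white
ctr [0.5815 0.0011] len 0.1162 0.0597 ang -103.3 165.9
blue
ctr [0.5339 0.209 ] len 0.025 0.0781 ang -90.9 -179.5
tote
ctr [ 0.536  -0.2826] len 0.2907 0.2094 ang -86.8 -177.7
amber [[ 0.7002 -0.0024  0.062 ]]
green [[0.4284 0.3236 0.055 ]]
tape [[0.6631 0.3086 0.048 ]]
[[263.64457536 152.59328429]]
20.159522108447554 [[ 0.939  0.345 -0.001]
 [ 0.345 -0.939  0.002]
 [-0.    -0.002 -1.   ]]
```

```bash
python3 - <<'E'
from h import *
from scipy.optimize import least_squares
P=np.array([(94,-134),(94,134),(-94,-134),(100,-140),(-100,-140),(94,92),(-94,92)])/1e3
U=[(628,75),(88,108),(683,455),(650,48),(711,475),(172,103),(195,483)]
w=px2w(U,.06,crop=(365,155,5))[:,:2]
def f(p):
    c,s=np.cos(p[2]),np.sin(p[2]); return (P@np.array([[c,s],[-s,c]])+p[:2]-w).ravel()
r=least_squares(f,[.53,-.28,.04]);print(r.x,np.degrees(r.x[2]),(f(r.x)*1e3).reshape(-1,2).round(1))
x,y,a=r.x;M=np.array([[np.cos(a),-np.sin(a)],[np.sin(a),np.cos(a)]])
for n,q in(("big",(0,-.022)),("narrow",(0,.114))):print(n,(M@q+[x,y]).round(4))
# blue alt from 0.06+; rack front edge yellow line
for n,p in(("L",(88,415)),("R",(340,415))): print(n,px2w(p,.06,crop=(165,130,4)).round(4))
E
```

```text
[ 0.53644882 -0.28307986  0.04324822] 2.4779406832347126 [[ 1.1 -1.7]
 [ 1.4  0.3]
 [-0.6 -1. ]
 [-6.2  4.6]
 [ 3.2  5. ]
 [ 1.4 -0.2]
 [-0.2 -6.9]]
big [ 0.5374 -0.3051]
narrow [ 0.5315 -0.1692]
L [[0.4887 0.3362 0.06  ]]
R [[0.4865 0.1817 0.06  ]]
```

>>> send_rows --force 40 --motion '[{"hand": 85,"slide": [0,0,0],"twist": [0,0,-8.2]},{"hand": 85,"slide": [0,0,0],"twist": [0,0,-8.2]},{"hand": 85,"slide": [0,0,0],"twist": [0,0,-8.2]},{"hand": 85,"slide": [0,0,0],"twist": [0,0,-8.2]},{"hand": 85,"slide": [0,0,0],"twist": [0,0,-8.2]}]'

```text
t: 0.6
eef_pos: [0.2152, -0.5864, 0.2388]
ee_rot: [0.859, 0.511, 0.0, -0.001]
wrist_force: [0.1, -0.2, 0.0]
gripper_width: 1.0
```

>>> send_rows --motion '[{"hand": 85,"slide": [0,0,0],"twist": [0,0,-8.2]},{"hand": 85,"slide": [0,0,0],"twist": [0,0,-8.2]},{"hand": 85,"slide": [30,6,0],"twist": [0,0,0]},{"hand": 85,"slide": [40,8,0],"twist": [0,0,0]},{"hand": 85,"slide": [40,8,0],"twist": [0,0,0]}]'

```text
t: 1.1
eef_pos: [0.2605, -0.4829, 0.2388]
ee_rot: [0.78, 0.626, 0.0, -0.0]
wrist_force: [0.1, 0.4, -0.1]
gripper_width: 0.995
```

>>> send_rows --motion '[{"hand": 85,"slide": [45,9,0],"twist": [0,0,0]},{"hand": 85,"slide": [45,9,0],"twist": [0,0,0]},{"hand": 85,"slide": [45,9,0],"twist": [0,0,0]},{"hand": 85,"slide": [45,9,0],"twist": [0,0,0]},{"hand": 85,"slide": [45,9,0],"twist": [0,0,0]}]'

```text
t: 1.6
eef_pos: [0.3532, -0.2723, 0.2392]
ee_rot: [0.78, 0.626, -0.0, -0.0]
wrist_force: [0.8, -0.4, 1.3]
gripper_width: 0.998
```

>>> send_rows --motion '[{"hand": 85,"slide": [45,9,0],"twist": [0,0,0]},{"hand": 85,"slide": [45,9,0],"twist": [0,0,0]},{"hand": 85,"slide": [45,9,0],"twist": [0,0,0]},{"hand": 85,"slide": [45,9,0],"twist": [0,0,0]},{"hand": 85,"slide": [45,9,0],"twist": [0,0,0]}]'

```text
t: 2.1
eef_pos: [0.4457, -0.0623, 0.2392]
ee_rot: [0.78, 0.626, -0.0, -0.0]
wrist_force: [0.8, -0.9, -0.2]
gripper_width: 0.995
```

>>> send_rows --motion '[{"hand": 85,"slide": [40,7,0],"twist": [0,0,0]},{"hand": 85,"slide": [14,2,30],"twist": [0,0,0]},{"hand": 85,"slide": [0,0,40],"twist": [0,0,0]},{"hand": 85,"slide": [0,0,40],"twist": [0,0,0]},{"hand": 85,"slide": [0,0,0],"twist": [0,0,0]}]'

```text
t: 2.6
eef_pos: [0.4626, -0.0132, 0.1256]
ee_rot: [0.779, 0.627, -0.004, -0.002]
wrist_force: [-1.3, -0.6, 0.5]
gripper_width: 0.993
```

```bash
python3 - <<'E'
from h import *
snap("side","s1.png",(220,120,440,270),3.5)
E
```

```text
(no output)
```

View pics/s1.png

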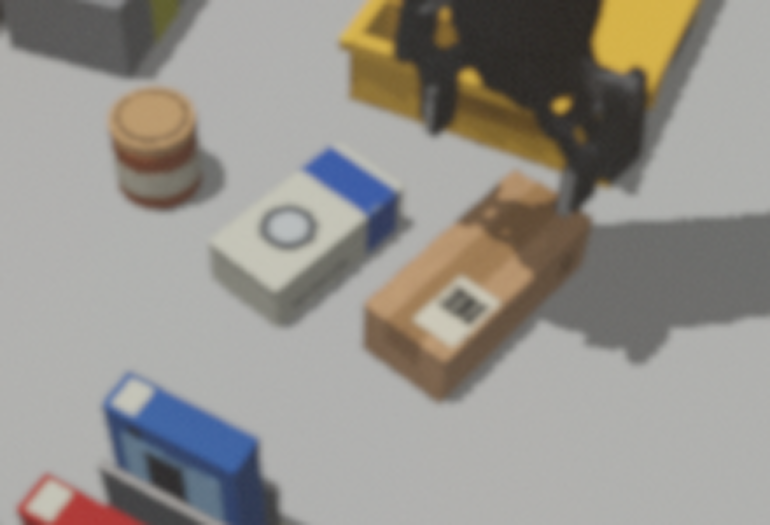

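The hand hovers over the carton with the jaws across it, and no adjacent item is in the way. I'll descend.

>>> send_rows --motion '[{"hand": 85,"slide": [1,3,30],"twist": [0,0,0]},{"hand": 85,"slide": [0,0,30],"twist": [0,0,0]},{"hand": 85,"slide": [0,0,25],"twist": [0,0,0]},{"hand": 85,"slide": [0,0,15],"twist": [0,0,0]},{"hand": 85,"slide": [0,0,0],"twist": [0,0,0]}]'

```text
t: 3.15
eef_pos: [0.4698, -0.0129, 0.0296]
ee_rot: [0.78, 0.626, 0.0, 0.0]
wrist_force: [-0.6, 0.6, 0.1]
gripper_width: 0.997
```

>>> send_rows --force 50 --motion '[{"hand": 50,"slide": [0,0,0],"twist": [0,0,0]},{"hand": 50,"slide": [0,0,0],"twist": [0,0,0]},{"hand": 50,"slide": [0,0,0],"twist": [0,0,0]},{"hand": 50,"slide": [0,0,0],"twist": [0,0,0]},{"hand": 50,"slide": [0,0,0],"twist": [0,0,0]}]'

```text
t: 3.65
eef_pos: [0.4691, -0.0131, 0.0312]
ee_rot: [0.78, 0.626, 0.001, 0.0]
wrist_force: [-2.0, 1.5, 6.4]
gripper_width: 0.738
```

```bash
python3 - <<'E'
from h import *
c=(220,120,3.5)
print("white side");rect([(212,245),(330,148),(402,188),(283,297)],.040,c,"side")
print("amber",px2w((153,117),.062,"side",c)); print("blue");rect([(128,373),(259,438),(232,474),(106,405)],.114,c,"side")
o=manip.observe();print(o["eef_pos"],o["gripper_width"]*85.4,o["wrist_force"])
E
```

```text
white side
ctr [0.5785 0.0078] len 0.1141 0.0596 ang -101.3 169.6
amber [[ 0.69987534 -0.00083027  0.062     ]]
blue
ctr [0.5343 0.2109] len 0.0769 0.0225 ang 179.0 90.8
[ 0.46907437 -0.01305979  0.03118005] 62.98834651873754 [-2.03857128  1.47212852  6.35779311]
```

>>> send_rows --motion '[{"hand": 50,"slide": [0,0,-20],"twist": [0,0,0]},{"hand": 50,"slide": [0,0,-40],"twist": [0,0,0]},{"hand": 50,"slide": [0,0,-40],"twist": [0,0,0]},{"hand": 50,"slide": [0,0,-20],"twist": [0,0,-7.5]},{"hand": 50,"slide": [0,0,0],"twist": [0,0,-7.5]}]'

```text
t: 4.15
eef_pos: [0.4709, -0.0134, 0.1535]
ee_rot: [0.69, 0.724, 0.002, 0.003]
wrist_force: [0.9, 0.2, -5.2]
gripper_width: 0.738
```

>>> send_rows --motion '[{"hand": 50,"slide": [-20,5,0],"twist": [0,0,0]},{"hand": 50,"slide": [-40,8,0],"twist": [0,0,0]},{"hand": 50,"slide": [-40,8,0],"twist": [0,0,0]},{"hand": 50,"slide": [-40,8,0],"twist": [0,0,0]},{"hand": 50,"slide": [-40,8,0],"twist": [0,0,0]}]'

```text
t: 4.65
eef_pos: [0.5136, -0.1934, 0.1506]
ee_rot: [0.691, 0.722, -0.0, 0.0]
wrist_force: [0.7, -0.1, -5.0]
gripper_width: 0.736
```

>>> send_rows --motion '[{"hand": 50,"slide": [-40,8,0],"twist": [0,0,0]},{"hand": 50,"slide": [-40,8,0],"twist": [0,0,0]},{"hand": 50,"slide": [-35,2,0],"twist": [0,0,0]},{"hand": 50,"slide": [0,0,20],"twist": [0,0,0]},{"hand": 50,"slide": [0,0,0],"twist": [0,0,0]}]'

```text
t: 5.15
eef_pos: [0.534, -0.3067, 0.128]
ee_rot: [0.692, 0.722, -0.001, -0.002]
wrist_force: [-0.6, 1.9, -5.5]
gripper_width: 0.737
```

```bash
python3 - <<'E'
from h import *
snap("side","s2.png",(290,20,500,230),2.8)
o=manip.observe();print(o["eef_pos"],yaw(o["ee_rot"]),o["gripper_width"]*85.4,o["wrist_force"])
E
```

```text
[ 0.53513766 -0.30487045  0.12907069] 92.51586316512078 63.067954173105555 [-0.30166912  0.67892126 -3.69424191]
```

View pics/s2.png

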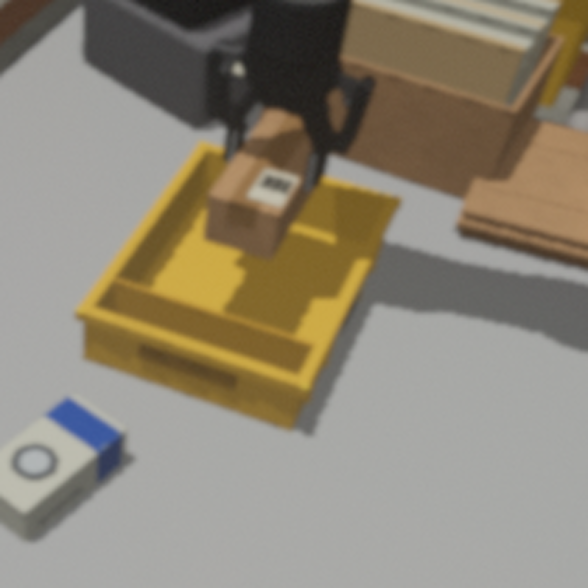

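The carton hangs level over the big compartment, clear of the walls. Tote rim corners in this crop: (203,145),(400,200),(80,315),(308,388).

>>> send_rows --motion '[{"hand": 50,"slide": [0,2,30],"twist": [0,0,0]},{"hand": 50,"slide": [0,0,30],"twist": [0,0,0]},{"hand": 50,"slide": [0,0,20],"twist": [0,0,0]},{"hand": 50,"slide": [0,0,8],"twist": [0,0,0]},{"hand": 50,"slide": [0,0,4],"twist": [0,0,0]}]'

```text
t: 5.7
eef_pos: [0.5395, -0.304, 0.0378]
ee_rot: [0.691, 0.723, 0.0, -0.0]
wrist_force: [0.3, 0.0, -5.3]
gripper_width: 0.736
```

```bash
python3 - <<'E'
from h import *
rect([(203,145),(400,200),(308,388),(80,315)],.06,(290,20,2.8),"side")
o=manip.observe();print(o["eef_pos"],yaw(o["ee_rot"]),o["gripper_width"]*85.4,o["wrist_force"])
E
```

```text
ctr [ 0.5325 -0.277 ] len 0.204 0.285 ang -176.2 93.1
[ 0.53947753 -0.3040017   0.0378387 ] 92.64615036043581 62.89373178061257 [ 0.28649678  0.03231955 -5.28270576]
```

>>> send_rows --motion '[{"hand": 50,"slide": [0,0,3],"twist": [0,0,0]},{"hand": 50,"slide": [0,0,0],"twist": [0,0,0]},{"hand": 85,"slide": [0,0,0],"twist": [0,0,0]},{"hand": 85,"slide": [0,0,0],"twist": [0,0,0]},{"hand": 85,"slide": [0,0,0],"twist": [0,0,0]}]'

```text
t: 6.2
eef_pos: [0.5398, -0.3054, 0.0352]
ee_rot: [0.691, 0.723, 0.0, 0.001]
wrist_force: [-0.0, -0.5, -0.2]
gripper_width: 0.997
```

>>> send_rows --motion '[{"hand": 85,"slide": [0,0,0],"twist": [0,0,0]},{"hand": 85,"slide": [0,0,0],"twist": [0,0,0]},{"hand": 85,"slide": [0,0,-20],"twist": [0,0,0]},{"hand": 85,"slide": [0,0,-50],"twist": [0,0,0]},{"hand": 85,"slide": [0,0,-50],"twist": [0,0,0]}]'

```text
t: 6.7
eef_pos: [0.5382, -0.3047, 0.1548]
ee_rot: [0.691, 0.723, -0.0, -0.001]
wrist_force: [1.2, -0.7, 0.9]
gripper_width: 0.994
```

>>> send_rows --motion '[{"hand": 85,"slide": [30,6,-10],"twist": [0,0,0]},{"hand": 85,"slide": [45,8,0],"twist": [0,0,0]},{"hand": 85,"slide": [45,8,0],"twist": [0,0,0]},{"hand": 85,"slide": [45,8,0],"twist": [0,0,0]},{"hand": 85,"slide": [45,8,0],"twist": [0,0,0]}]'

```text
t: 7.2
eef_pos: [0.5677, -0.0919, 0.1645]
ee_rot: [0.691, 0.723, 0.0, 0.0]
wrist_force: [0.3, 0.1, 0.0]
gripper_width: 0.995
```

>>> send_rows --motion '[{"hand": 85,"slide": [45,8,0],"twist": [0,0,0]},{"hand": 85,"slide": [45,8,0],"twist": [0,0,0]},{"hand": 85,"slide": [7,2,0],"twist": [0,0,7.4]},{"hand": 85,"slide": [0,0,20],"twist": [0,0,7.4]},{"hand": 85,"slide": [0,0,0],"twist": [0,0,0]}]'

```text
t: 7.7
eef_pos: [0.5798, 0.0045, 0.1427]
ee_rot: [0.778, 0.628, -0.002, -0.001]
wrist_force: [-0.5, -0.8, -0.4]
gripper_width: 0.998
```

```bash
python3 - <<'E'
from h import *
o=manip.observe();print(o["eef_pos"],yaw(o["ee_rot"]))
snap("top","t3.png",(290,130,510,270),3.6)
E
```

```text
[0.57979952 0.0045217  0.14271592] 77.83242893080566
```

View pics/t3.png

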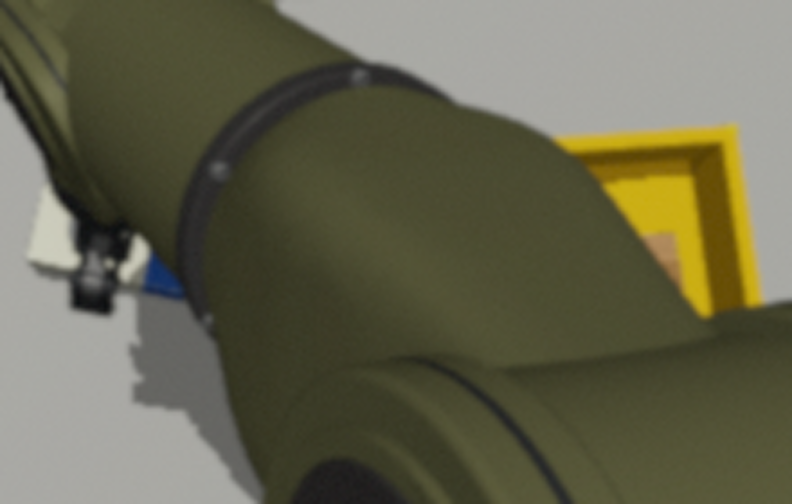

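The arm hides most of this view. The carton's end lies in the tote at about (660,250), and the finger is over the white box's near side. I'll descend on the white box.

>>> send_rows --motion '[{"hand": 85,"slide": [0,0,35],"twist": [0,0,0]},{"hand": 85,"slide": [0,0,35],"twist": [0,0,0]},{"hand": 85,"slide": [0,0,30],"twist": [0,0,0]},{"hand": 85,"slide": [0,0,15],"twist": [0,0,0]},{"hand": 85,"slide": [0,0,0],"twist": [0,0,0]}]'

```text
t: 8.25
eef_pos: [0.5803, 0.0036, 0.028]
ee_rot: [0.778, 0.628, -0.001, -0.001]
wrist_force: [0.3, -0.6, 0.0]
gripper_width: 0.997
```

>>> send_rows --force 40 --motion '[{"hand": 46,"slide": [0,0,0],"twist": [0,0,0]},{"hand": 46,"slide": [0,0,0],"twist": [0,0,0]},{"hand": 46,"slide": [0,0,0],"twist": [0,0,0]},{"hand": 46,"slide": [0,0,0],"twist": [0,0,0]},{"hand": 46,"slide": [0,0,0],"twist": [0,0,0]}]'

```text
t: 8.75
eef_pos: [0.5827, 0.0042, 0.0312]
ee_rot: [0.779, 0.628, 0.001, 0.001]
wrist_force: [-0.5, 0.1, 7.4]
gripper_width: 0.69
```

```bash
python3 - <<'E'
from h import *
o=manip.observe();print(o["eef_pos"],yaw(o["ee_rot"]),o["gripper_width"]*85.4,o["wrist_force"])
snap("side","s4.png",(250,130,410,250),5)
E
```

```text
[0.58271138 0.00419948 0.03118867] 77.75049529002574 58.907564476283426 [-0.49474399  0.09056     7.40857584]
```

View pics/s4.png

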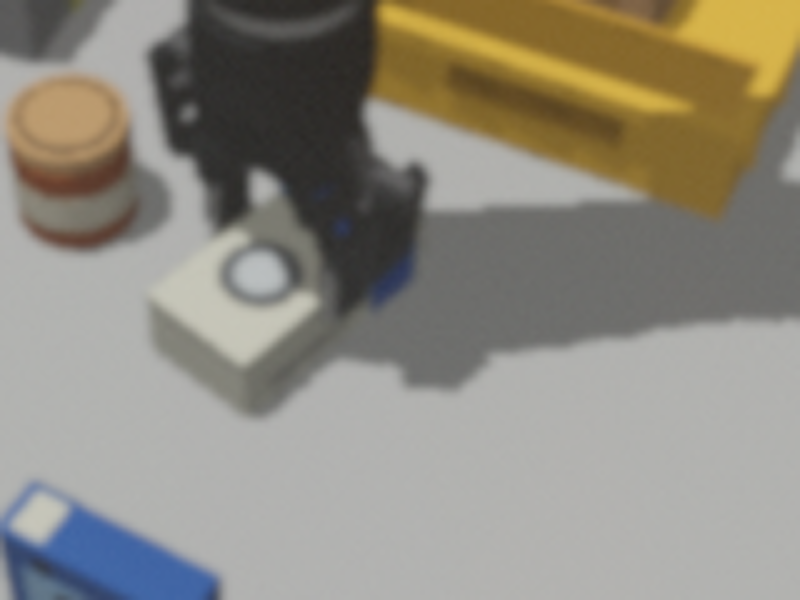

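The box is gripped and level, with the jaws a bit toward its blue end. Now I'll look at the carton in the tote to get the exact target.

```bash
python3 - <<'E'
from h import *
e=px2w([(150,298),(243,365)],.04,"side",(250,130,5))[:,:2]; print(e)
u=np.array([np.cos(np.radians(77.8)),np.sin(np.radians(77.8))])
print("end distance along long axis (60=centred)",(e-[.5827,.0042])@u)
print(w2px([(.5395,-.305,.052),(.54,-.23,.052),(.54,-.38,.052)],"side"))
snap("side","s5.png",(320,60,480,180),5)
E
```

```text
[[0.62108257 0.05664987]
 [0.56687926 0.06843068]]
end distance along long axis (60=centred) [0.05937653 0.05943677]
[[380.08210824 105.98142608]
 [368.16219315 122.223474  ]
 [390.70906728  90.92505953]]
```

View pics/s5.png

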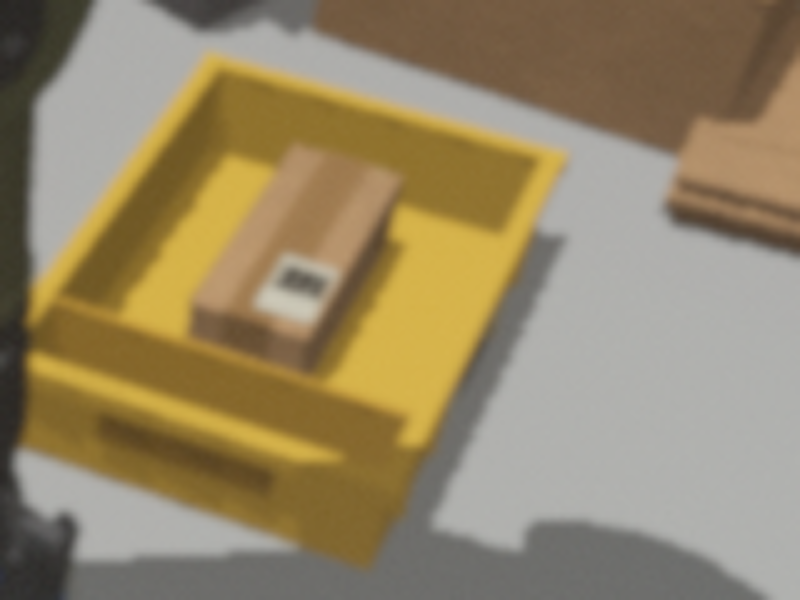

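The carton lies flat in the tote, with top corners at (298,145),(405,178),(310,340),(193,305). The divider's top line runs (62,298)–(405,415).

```bash
python3 - <<'E'
from h import *
c=(320,60,5)
rect([(298,145),(405,178),(310,340),(193,305)],.052,c,"side")
print("div",px2w([(62,298),(405,415)],.06,"side",c)[:,:2]); print("far corners",px2w([(208,57),(565,155)],.06,"side",c)[:,:2])
E
```

```text
ctr [ 0.537  -0.3002] len 0.0619 0.1493 ang -176.9 92.7
div [[ 0.62003067 -0.18620881]
 [ 0.44011113 -0.19204084]]
far corners [[ 0.64542701 -0.41414162]
 [ 0.43893065 -0.42737362]]
```

>>> send_rows --motion '[{"hand": 46,"slide": [0,0,-20],"twist": [0,0,0]},{"hand": 46,"slide": [0,0,-40],"twist": [0,0,0]},{"hand": 46,"slide": [0,0,-50],"twist": [0,0,0]},{"hand": 46,"slide": [0,0,-30],"twist": [0,0,-7.4]},{"hand": 46,"slide": [0,0,0],"twist": [0,0,-7.4]}]'

```text
t: 9.35
eef_pos: [0.5844, 0.0046, 0.1747]
ee_rot: [0.689, 0.724, 0.004, 0.003]
wrist_force: [-0.1, -0.0, -3.3]
gripper_width: 0.686
```

>>> send_rows --motion '[{"hand": 46,"slide": [-20,-5,0],"twist": [0,0,0]},{"hand": 46,"slide": [-40,-8,0],"twist": [0,0,0]},{"hand": 46,"slide": [-40,-8,0],"twist": [0,0,0]},{"hand": 46,"slide": [-40,-8,0],"twist": [0,0,0]},{"hand": 46,"slide": [-40,-8,0],"twist": [0,0,0]}]'

```text
t: 9.85
eef_pos: [0.5516, -0.1791, 0.1698]
ee_rot: [0.691, 0.723, -0.0, 0.0]
wrist_force: [0.4, -0.1, -3.4]
gripper_width: 0.691
```

>>> send_rows --motion '[{"hand": 46,"slide": [-40,-8,0],"twist": [0,0,0]},{"hand": 46,"slide": [-40,-8,0],"twist": [0,0,0]},{"hand": 46,"slide": [-40,-5,0],"twist": [0,0,0]},{"hand": 46,"slide": [-5,0,20],"twist": [0,0,0]},{"hand": 46,"slide": [0,0,0],"twist": [0,0,0]}]'

```text
t: 10.35
eef_pos: [0.534, -0.3054, 0.1473]
ee_rot: [0.693, 0.721, -0.002, -0.002]
wrist_force: [-0.9, 0.6, -3.0]
gripper_width: 0.687
```

```bash
python3 - <<'E'
from h import *
o=manip.observe();print(o["eef_pos"],yaw(o["ee_rot"]),o["gripper_width"]*85.4,o["wrist_force"])
E
```

```text
[ 0.53398689 -0.30543609  0.14733728] 92.32135981021271 58.6980691018889 [-0.920512    0.63043316 -3.01963085]
```

>>> send_rows --motion '[{"hand": 46,"slide": [1,2,25],"twist": [0,0,0]},{"hand": 46,"slide": [0,0,20],"twist": [0,0,0]},{"hand": 46,"slide": [0,0,10],"twist": [0,0,0]},{"hand": 46,"slide": [0,0,0],"twist": [0,0,0]},{"hand": 46,"slide": [0,0,0],"twist": [0,0,0]}]'

```text
t: 10.85
eef_pos: [0.5397, -0.3014, 0.0953]
ee_rot: [0.691, 0.723, 0.0, 0.0]
wrist_force: [-0.1, 0.3, -3.0]
gripper_width: 0.69
```

```bash
python3 - <<'E'
from h import *
o=manip.observe();print(o["eef_pos"],yaw(o["ee_rot"]),o["gripper_width"]*85.4,o["wrist_force"])
snap("side","s6.png",(320,60,480,180),5)
E
```

```text
[ 0.53972631 -0.301389    0.09525122] 92.62446412254313 58.95632222663312 [-0.11028601  0.28651439 -2.98011439]
```

View pics/s6.png

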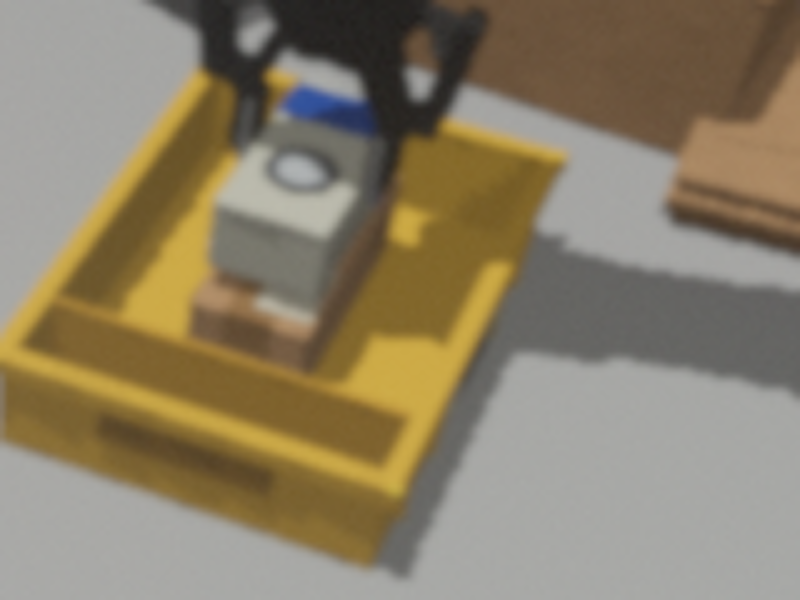

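The box is lined up over the carton, about 12 mm above it. I'll lower and release.

>>> send_rows --motion '[{"hand": 46,"slide": [-1,-1,6],"twist": [0,0,0]},{"hand": 46,"slide": [0,0,4],"twist": [0,0,0]},{"hand": 46,"slide": [0,0,2],"twist": [0,0,0]},{"hand": 46,"slide": [0,0,1],"twist": [0,0,0]},{"hand": 46,"slide": [0,0,0],"twist": [0,0,0]}]'

```text
t: 11.4
eef_pos: [0.5378, -0.3035, 0.0833]
ee_rot: [0.691, 0.723, -0.001, 0.001]
wrist_force: [-5.3, 1.2, 12.7]
gripper_width: 0.689
```

>>> send_rows --motion '[{"hand": 85,"slide": [0,0,0],"twist": [0,0,0]},{"hand": 85,"slide": [0,0,0],"twist": [0,0,0]},{"hand": 85,"slide": [0,0,0],"twist": [0,0,0]},{"hand": 85,"slide": [0,0,0],"twist": [0,0,0]},{"hand": 85,"slide": [0,0,0],"twist": [0,0,0]}]'

```text
t: 11.9
eef_pos: [0.538, -0.3031, 0.0811]
ee_rot: [0.691, 0.723, 0.0, -0.0]
wrist_force: [-0.3, -0.4, 0.2]
gripper_width: 0.993
```

>>> send_rows --motion '[{"hand": 85,"slide": [0,0,-15],"twist": [0,0,0]},{"hand": 85,"slide": [0,0,-30],"twist": [0,0,0]},{"hand": 85,"slide": [0,0,-40],"twist": [0,0,0]},{"hand": 85,"slide": [0,0,-20],"twist": [0,0,0]},{"hand": 85,"slide": [0,0,0],"twist": [0,0,0]}]'

```text
t: 12.4
eef_pos: [0.5405, -0.3036, 0.1909]
ee_rot: [0.691, 0.723, 0.002, 0.004]
wrist_force: [0.1, 0.3, -0.2]
gripper_width: 1.0
```

>>> send_rows --motion '[{"hand": 85,"slide": [30,18,0],"twist": [0,0,0]},{"hand": 85,"slide": [38,22,0],"twist": [0,0,0]},{"hand": 85,"slide": [38,22,0],"twist": [0,0,0]},{"hand": 85,"slide": [38,22,0],"twist": [0,0,0]},{"hand": 85,"slide": [38,22,0],"twist": [0,0,0]}]'

```text
t: 12.9
eef_pos: [0.6359, -0.115, 0.186]
ee_rot: [0.691, 0.723, -0.0, -0.0]
wrist_force: [0.7, 0.3, 0.3]
gripper_width: 0.999
```

>>> send_rows --motion '[{"hand": 85,"slide": [38,22,0],"twist": [0,0,0]},{"hand": 85,"slide": [38,22,0],"twist": [0,0,0]},{"hand": 85,"slide": [36,23,20],"twist": [0,0,0]},{"hand": 85,"slide": [0,0,40],"twist": [0,0,0]},{"hand": 85,"slide": [0,0,10],"twist": [0,0,0]}]'

```text
t: 13.4
eef_pos: [0.6944, -0.0004, 0.1117]
ee_rot: [0.69, 0.724, -0.003, -0.003]
wrist_force: [-1.4, -1.4, -1.6]
gripper_width: 1.0
```

```bash
python3 - <<'E'
from h import *
snap("side","s7.png",(210,60,370,180),5)
o=manip.observe();print(o["eef_pos"],yaw(o["ee_rot"]))
im=cv2.imread("pics/s7.png")
E
```

```text
[ 0.6942356  -0.00270135  0.11152775] 92.61678412286848
```

View pics/s7.png

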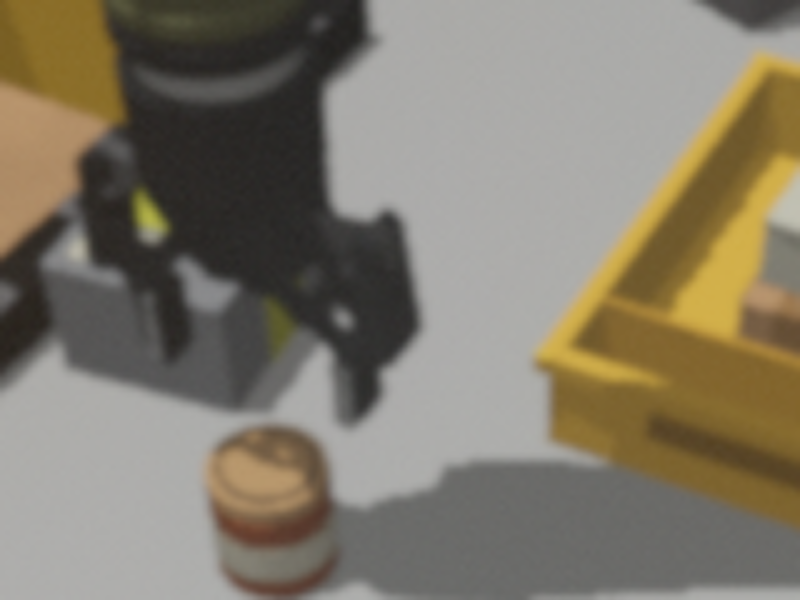

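The candle is below the open jaws, and I see nothing in their way. I'll descend slowly.

>>> send_rows --motion '[{"hand": 85,"slide": [0,0,20],"twist": [0,0,0]},{"hand": 85,"slide": [0,0,20],"twist": [0,0,0]},{"hand": 85,"slide": [0,0,0],"twist": [0,0,0]},{"hand": 85,"slide": [0,0,0],"twist": [0,0,0]},{"hand": 85,"slide": [0,0,0],"twist": [0,0,0]}]'

```text
t: 13.95
eef_pos: [0.6988, -0.0023, 0.0782]
ee_rot: [0.692, 0.722, 0.001, 0.001]
wrist_force: [0.4, -0.8, 0.0]
gripper_width: 0.996
```

```bash
python3 - <<'E'
from h import *
o=manip.observe();print(o["eef_pos"],yaw(o["ee_rot"]),o["wrist_force"])
E
```

```text
[ 0.6987831  -0.00233941  0.07823143] 92.48686403343545 [ 0.41637372 -0.76125986  0.00317101]
```

>>> send_rows --motion '[{"hand": 85,"slide": [1,2,20],"twist": [0,0,0]},{"hand": 85,"slide": [0,0,15],"twist": [0,0,0]},{"hand": 85,"slide": [0,0,8],"twist": [0,0,0]},{"hand": 85,"slide": [0,0,0],"twist": [0,0,0]},{"hand": 85,"slide": [0,0,0],"twist": [0,0,0]}]'

```text
t: 14.45
eef_pos: [0.6996, -0.0005, 0.033]
ee_rot: [0.691, 0.723, -0.0, -0.0]
wrist_force: [-0.4, 1.2, 0.1]
gripper_width: 0.997
```

>>> send_rows --force 35 --motion '[{"hand": 70,"slide": [0,0,0],"twist": [0,0,0]},{"hand": 60,"slide": [0,0,0],"twist": [0,0,0]},{"hand": 46,"slide": [0,0,0],"twist": [0,0,0]},{"hand": 46,"slide": [0,0,0],"twist": [0,0,0]},{"hand": 46,"slide": [0,0,0],"twist": [0,0,0]}]'

```text
t: 14.95
eef_pos: [0.7009, -0.0004, 0.0345]
ee_rot: [0.691, 0.723, 0.001, 0.001]
wrist_force: [1.0, -0.4, 5.8]
gripper_width: 0.672
```

>>> send_rows --motion '[{"hand": 46,"slide": [0,0,-10],"twist": [0,0,0]},{"hand": 46,"slide": [0,0,-20],"twist": [0,0,0]},{"hand": 46,"slide": [0,0,-30],"twist": [0,0,0]},{"hand": 46,"slide": [0,0,-20],"twist": [0,0,0]},{"hand": 46,"slide": [0,0,0],"twist": [0,0,0]}]'

```text
t: 15.45
eef_pos: [0.7018, -0.0001, 0.1176]
ee_rot: [0.691, 0.723, 0.003, 0.002]
wrist_force: [0.2, 0.4, -2.8]
gripper_width: 0.668
```

```bash
python3 - <<'E'
from h import *
o=manip.observe();print(o["eef_pos"],yaw(o["ee_rot"]),o["gripper_width"]*85.4,o["wrist_force"])
E
```

```text
[ 7.01845127e-01 -1.01981863e-04  1.17631183e-01] 92.53665053657043 57.038668232696814 [ 0.17394607  0.38955499 -2.76141311]
```

```bash
python3 - <<'E'
from h import *
snap("side","s8.png",(300,50,460,170),5)
E
```

View pics/s8.png

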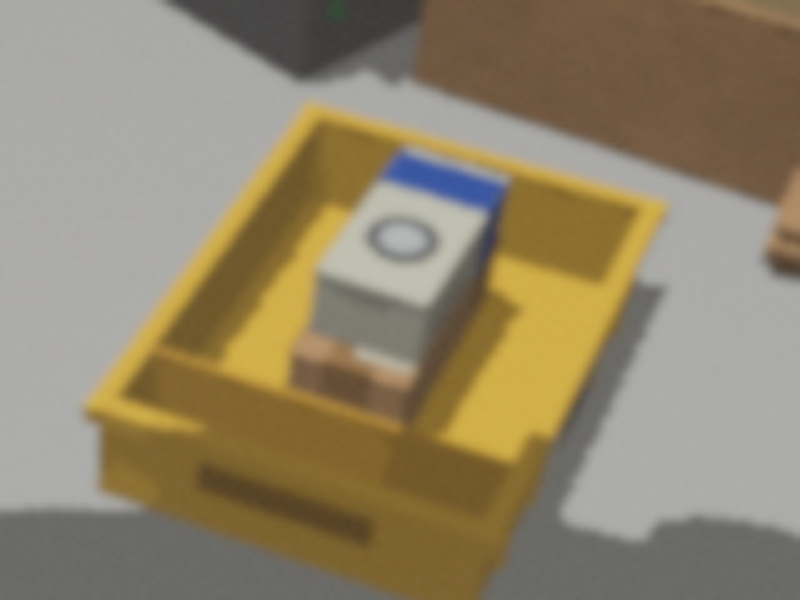

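The white box sits flat on the carton, with top corners at (400,150),(512,182),(430,305),(318,268).

```bash
python3 - <<'E'
from h import *
c=(300,50,5)
rect([(400,150),(512,182),(430,305),(318,268)],.092,c,"side")
print("carton near corners",px2w([(296,345),(413,385)],.052,"side",c),"before",px2w([(193,305),(310,340)],.052,"side",(320,60,5)))
print("tote rim",px2w([(310,103),(665,205),(88,408)],.06,"side",c))
E
```

```text
ctr [ 0.5365 -0.3007] len 0.0604 0.1134 ang -178.0 91.5
carton near corners [[ 0.56637504 -0.23093014  0.052     ]
 [ 0.50283192 -0.23229498  0.052     ]] before [[ 0.56439811 -0.22313803  0.052     ]
 [ 0.50266597 -0.22808542  0.052     ]]
tote rim [[ 0.64611843 -0.41834703  0.06      ]
 [ 0.43893065 -0.42737362  0.06      ]
 [ 0.6304509  -0.12889313  0.06      ]]
```

>>> send_rows --motion '[{"hand": 46,"slide": [0,0,-25],"twist": [0,0,0]},{"hand": 46,"slide": [0,0,-30],"twist": [0,0,0]},{"hand": 46,"slide": [-5,-3,-15],"twist": [0,0,0]},{"hand": 46,"slide": [-15,-9,0],"twist": [0,0,0]},{"hand": 46,"slide": [-25,-15,0],"twist": [0,0,0]}]'

```text
t: 16.0
eef_pos: [0.6735, -0.0461, 0.182]
ee_rot: [0.69, 0.724, -0.0, -0.001]
wrist_force: [0.5, -0.7, -3.9]
gripper_width: 0.666
```

>>> send_rows --motion '[{"hand": 46,"slide": [-30,-18,0],"twist": [0,0,0]},{"hand": 46,"slide": [-30,-18,0],"twist": [0,0,0]},{"hand": 46,"slide": [-30,-18,0],"twist": [0,0,0]},{"hand": 46,"slide": [-30,-18,0],"twist": [0,0,0]},{"hand": 46,"slide": [-30,-18,0],"twist": [0,0,0]}]'

```text
t: 16.5
eef_pos: [0.5878, -0.2036, 0.181]
ee_rot: [0.692, 0.722, -0.002, -0.002]
wrist_force: [0.6, -0.3, -2.7]
gripper_width: 0.668
```

>>> send_rows --motion '[{"hand": 46,"slide": [-30,-18,0],"twist": [0,0,0]},{"hand": 46,"slide": [-30,-18,0],"twist": [0,0,0]},{"hand": 46,"slide": [-25,-15,0],"twist": [0,0,0]},{"hand": 46,"slide": [-14,-9,0],"twist": [0,0,0]},{"hand": 46,"slide": [0,0,0],"twist": [0,0,0]}]'

```text
t: 17.0
eef_pos: [0.5321, -0.3062, 0.1815]
ee_rot: [0.693, 0.721, -0.002, -0.001]
wrist_force: [0.4, -0.4, -2.5]
gripper_width: 0.668
```

>>> send_rows --motion '[{"hand": 46,"slide": [0,0,15],"twist": [0,0,0]},{"hand": 46,"slide": [0,0,20],"twist": [0,0,0]},{"hand": 46,"slide": [0,0,10],"twist": [0,0,0]},{"hand": 46,"slide": [0,0,0],"twist": [0,0,0]},{"hand": 46,"slide": [0,0,0],"twist": [0,0,0]}]'

```text
t: 17.5
eef_pos: [0.5366, -0.301, 0.1381]
ee_rot: [0.691, 0.723, 0.0, -0.0]
wrist_force: [-0.1, -0.4, -1.9]
gripper_width: 0.669
```

```bash
python3 - <<'E'
from h import *
snap("side","s9.png",(300,30,460,150),5)
o=manip.observe();print(o["eef_pos"],yaw(o["ee_rot"]),o["gripper_width"]*85.4,o["wrist_force"])
E
```

```text
[ 0.53687297 -0.3014755   0.13871105] 92.6236193425944 57.05805325781236 [ 0.05603871 -0.245225   -2.32124165]
```

View pics/s9.png

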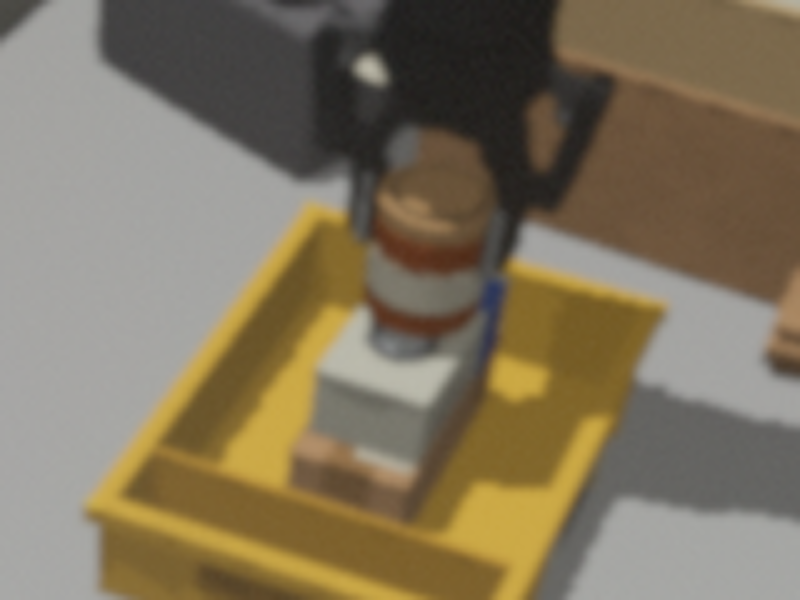

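The candle hangs upright, about 12 mm over the middle of the white box. I'll lower it gently.

>>> send_rows --motion '[{"hand": 46,"slide": [0,0,5],"twist": [0,0,0]},{"hand": 46,"slide": [0,0,4],"twist": [0,0,0]},{"hand": 46,"slide": [0,0,2],"twist": [0,0,0]},{"hand": 46,"slide": [0,0,1],"twist": [0,0,0]},{"hand": 46,"slide": [0,0,0],"twist": [0,0,0]}]'

```text
t: 18.05
eef_pos: [0.5359, -0.3023, 0.1265]
ee_rot: [0.691, 0.723, -0.0, 0.0]
wrist_force: [-1.1, 0.4, 0.1]
gripper_width: 0.671
```

```bash
python3 - <<'E'
from h import *
o=manip.observe();print(o["eef_pos"],yaw(o["ee_rot"]),o["gripper_width"]*85.4,o["wrist_force"])
E
```

```text
[ 0.5358788  -0.30226427  0.12649747] 92.55379452544267 57.335755066588504 [-1.06080931  0.43002636  0.08251838]
```

>>> send_rows --motion '[{"hand": 46,"slide": [0,0,0.5],"twist": [0,0,0]},{"hand": 60,"slide": [0,0,0],"twist": [0,0,0]},{"hand": 64,"slide": [0,0,0],"twist": [0,0,0]},{"hand": 75,"slide": [0,0,0],"twist": [0,0,0]},{"hand": 85,"slide": [0,0,0],"twist": [0,0,0]}]'

```text
t: 18.55
eef_pos: [0.5362, -0.3022, 0.1258]
ee_rot: [0.691, 0.723, 0.0, 0.0]
wrist_force: [0.4, -0.2, 0.9]
gripper_width: 0.99
```

>>> send_rows --motion '[{"hand": 85,"slide": [0,0,0],"twist": [0,0,0]},{"hand": 85,"slide": [0,0,-15],"twist": [0,0,0]},{"hand": 85,"slide": [0,0,-30],"twist": [0,0,0]},{"hand": 85,"slide": [0,0,-40],"twist": [0,0,0]},{"hand": 85,"slide": [0,0,0],"twist": [0,0,0]}]'

```text
t: 19.05
eef_pos: [0.5399, -0.3027, 0.2173]
ee_rot: [0.691, 0.723, 0.002, 0.005]
wrist_force: [1.3, 0.7, 0.5]
gripper_width: 0.996
```

```bash
python3 - <<'E'
from h import *
o=manip.observe();print(o["eef_pos"],yaw(o["ee_rot"]),o["gripper_width"]*85.4,o["qpos"])
E
```

```text
[ 0.53990502 -0.30272297  0.21732985] 92.54782468966856 85.07312620734575 [ 0.76204126  0.7541126  -0.59614933  1.60743644  0.50236127  0.92523169
  0.03286254]
```

>>> send_rows --motion '[{"hand": 85,"slide": [33,2,0],"twist": [0,0,0]},{"hand": 85,"slide": [43,1,0],"twist": [0,0,0]},{"hand": 85,"slide": [43,1,0],"twist": [0,0,0]},{"hand": 85,"slide": [43,1,0],"twist": [0,0,0]},{"hand": 85,"slide": [43,1,0],"twist": [0,0,0]}]'

```text
t: 19.55
eef_pos: [0.5328, -0.0955, 0.2115]
ee_rot: [0.691, 0.723, 0.0, 0.0]
wrist_force: [0.1, 0.0, 0.5]
gripper_width: 0.996
```

>>> send_rows --motion '[{"hand": 50,"slide": [43,2,0],"twist": [0,0,0]},{"hand": 50,"slide": [43,1,0],"twist": [0,0,0]},{"hand": 50,"slide": [43,2,0],"twist": [0,0,0]},{"hand": 50,"slide": [43,1,0],"twist": [0,0,0]},{"hand": 50,"slide": [43,1,0],"twist": [0,0,0]}]'

```text
t: 20.05
eef_pos: [0.5302, 0.1198, 0.2115]
ee_rot: [0.691, 0.723, 0.0, 0.0]
wrist_force: [0.6, -0.1, -0.3]
gripper_width: 0.585
```

>>> send_rows --motion '[{"hand": 50,"slide": [43,2,0],"twist": [0,0,0]},{"hand": 50,"slide": [43,1,0],"twist": [0,0,0]},{"hand": 50,"slide": [7,0,0],"twist": [0,0,-8]},{"hand": 50,"slide": [0,0,0],"twist": [0,0,-8]},{"hand": 50,"slide": [0,0,0],"twist": [0,0,-8]}]'

```text
t: 20.55
eef_pos: [0.5289, 0.212, 0.2114]
ee_rot: [0.523, 0.853, 0.0, 0.0]
wrist_force: [0.5, -0.2, -0.7]
gripper_width: 0.591
```

>>> send_rows --motion '[{"hand": 50,"slide": [0,0,0],"twist": [0,0,-8]},{"hand": 50,"slide": [0,0,0],"twist": [0,0,-8]},{"hand": 50,"slide": [0,0,0],"twist": [0,0,-8]},{"hand": 50,"slide": [0,0,0],"twist": [0,0,-8]},{"hand": 50,"slide": [0,0,0],"twist": [0,0,-8]}]'

```text
t: 21.05
eef_pos: [0.5292, 0.211, 0.2114]
ee_rot: [0.2, 0.98, 0.0, 0.0]
wrist_force: [1.0, 0.5, -1.0]
gripper_width: 0.587
```

>>> send_rows --motion '[{"hand": 50,"slide": [0,0,0],"twist": [0,0,-8]},{"hand": 50,"slide": [0,0,0],"twist": [0,0,-8]},{"hand": 50,"slide": [0,0,0],"twist": [0,0,-7.5]},{"hand": 50,"slide": [0,0,0],"twist": [0,0,0]},{"hand": 50,"slide": [0,0,0],"twist": [0,0,0]}]'

```text
t: 21.55
eef_pos: [0.5291, 0.2109, 0.2111]
ee_rot: [0.001, 1.0, 0.0, 0.0]
wrist_force: [-0.1, -0.3, -0.8]
gripper_width: 0.587
```

```bash
python3 - <<'E'
from h import *
o=manip.observe();print(o["eef_pos"],yaw(o["ee_rot"]),o["gripper_width"]*85.4,o["qpos"])
E
```

```text
[0.52910488 0.21093149 0.21106045] 179.8717712735978 50.131178034716214 [ 0.05467219  0.8037032  -0.94045826  1.74576145  0.76212978  1.00181632
  0.38796594]
```

>>> send_rows --motion '[{"hand": 50,"slide": [-5,-1,30],"twist": [0,0,0]},{"hand": 50,"slide": [0,0,30],"twist": [0,0,0]},{"hand": 50,"slide": [0,0,10],"twist": [0,0,0]},{"hand": 50,"slide": [0,0,0],"twist": [0,0,0]},{"hand": 50,"slide": [0,0,0],"twist": [0,0,0]}]'

```text
t: 22.05
eef_pos: [0.5344, 0.2108, 0.1419]
ee_rot: [-0.0, 1.0, 0.001, 0.001]
wrist_force: [0.4, -0.2, -0.2]
gripper_width: 0.581
```

```bash
python3 - <<'E'
from h import *
snap("side","s10.png",(170,180,350,315),4.4)
o=manip.observe();print(o["eef_pos"],yaw(o["ee_rot"]))
E
```

```text
[0.53463131 0.21095361 0.14223505] -179.96014598608025
```

View pics/s10.png

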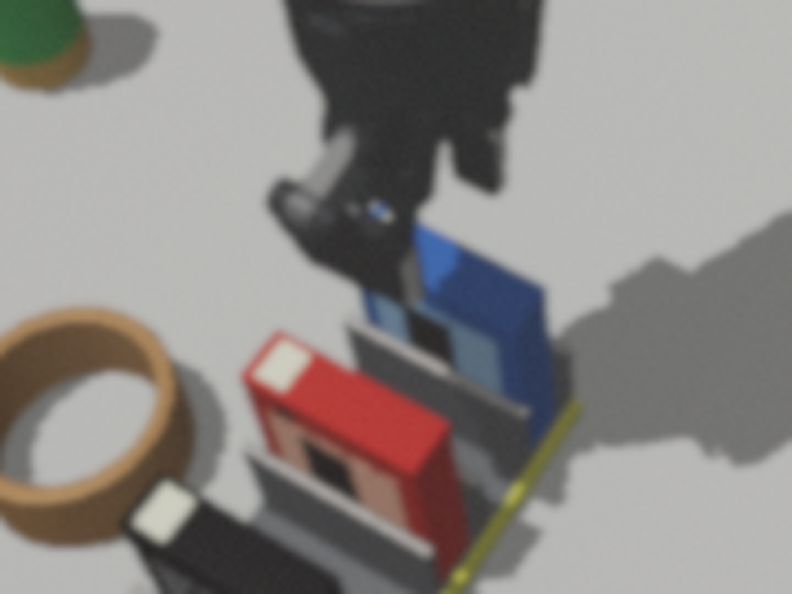

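The fingers straddle the blue pack above its middle, and red is clear of them. I'll descend 57 mm and grip.

>>> send_rows --motion '[{"hand": 50,"slide": [0,0,15],"twist": [0,0,0]},{"hand": 50,"slide": [0,0,15],"twist": [0,0,0]},{"hand": 50,"slide": [0,0,15],"twist": [0,0,0]},{"hand": 50,"slide": [0,0,10],"twist": [0,0,0]},{"hand": 50,"slide": [0,0,0],"twist": [0,0,0]}]'

```text
t: 22.6
eef_pos: [0.533, 0.2092, 0.0837]
ee_rot: [-0.001, 1.0, -0.001, -0.002]
wrist_force: [-0.3, 0.2, -0.1]
gripper_width: 0.584
```

>>> send_rows --force 30 --motion '[{"hand": 15,"slide": [0,0,0],"twist": [0,0,0]},{"hand": 15,"slide": [0,0,0],"twist": [0,0,0]},{"hand": 15,"slide": [0,0,0],"twist": [0,0,0]},{"hand": 15,"slide": [0,0,0],"twist": [0,0,0]},{"hand": 15,"slide": [0,0,0],"twist": [0,0,0]}]'

```text
t: 23.1
eef_pos: [0.5342, 0.2101, 0.0861]
ee_rot: [-0.0, 1.0, 0.0, 0.0]
wrist_force: [-0.8, -0.2, 0.8]
gripper_width: 0.28
```

```bash
python3 - <<'E'
from h import *
o=manip.observe();print(o["eef_pos"],yaw(o["ee_rot"]),o["gripper_width"]*85.4,o["wrist_force"])
E
```

```text
[0.53422914 0.21008708 0.08613554] -179.94617802160715 23.882546096375524 [-0.84601598 -0.20905224  0.84352185]
```

>>> send_rows --motion '[{"hand": 15,"slide": [0,0,-15],"twist": [0,0,0]},{"hand": 15,"slide": [0,0,-30],"twist": [0,0,0]},{"hand": 15,"slide": [0,0,-35],"twist": [0,0,0]},{"hand": 15,"slide": [0,0,-30],"twist": [0,0,0]},{"hand": 15,"slide": [0,0,0],"twist": [0,0,0]}]'

```text
t: 23.6
eef_pos: [0.5358, 0.2124, 0.201]
ee_rot: [-0.001, 1.0, 0.002, 0.004]
wrist_force: [0.4, 1.6, -2.0]
gripper_width: 0.275
```

>>> send_rows --motion '[{"hand": 15,"slide": [5,-20,0],"twist": [0,0,0]},{"hand": 15,"slide": [0,-40,0],"twist": [0,0,0]},{"hand": 15,"slide": [0,-40,0],"twist": [0,0,0]},{"hand": 15,"slide": [0,-40,0],"twist": [0,0,0]},{"hand": 15,"slide": [0,-40,0],"twist": [0,0,0]}]'

```text
t: 24.1
eef_pos: [0.5286, 0.0282, 0.1957]
ee_rot: [-0.001, 1.0, -0.0, -0.0]
wrist_force: [0.8, -0.2, -1.5]
gripper_width: 0.276
```

>>> send_rows --motion '[{"hand": 15,"slide": [0,-40,0],"twist": [0,0,0]},{"hand": 15,"slide": [0,-40,0],"twist": [0,0,0]},{"hand": 15,"slide": [0,-40,0],"twist": [0,0,0]},{"hand": 15,"slide": [0,-40,0],"twist": [0,0,0]},{"hand": 15,"slide": [0,-20,0],"twist": [0,0,0]}]'

```text
t: 24.6
eef_pos: [0.5281, -0.155, 0.195]
ee_rot: [0.002, 1.0, -0.001, -0.001]
wrist_force: [0.1, -0.8, -2.1]
gripper_width: 0.274
```

>>> send_rows --motion '[{"hand": 15,"slide": [0,-17,0],"twist": [0,0,-2.5]},{"hand": 15,"slide": [0,0,0],"twist": [0,0,0]},{"hand": 15,"slide": [0,0,30],"twist": [0,0,0]},{"hand": 15,"slide": [0,0,0],"twist": [0,0,0]},{"hand": 15,"slide": [0,0,0],"twist": [0,0,0]}]'

```text
t: 25.1
eef_pos: [0.529, -0.1656, 0.1659]
ee_rot: [-0.023, 1.0, 0.0, -0.001]
wrist_force: [0.2, 0.5, -1.0]
gripper_width: 0.279
```

```bash
python3 - <<'E'
from h import *
snap("side","s11.png",(300,40,460,175),4.4)
o=manip.observe();print(o["eef_pos"],yaw(o["ee_rot"]),o["gripper_width"]*85.4,o["wrist_force"])
E
```

```text
[ 0.52975748 -0.16569857  0.16655776] -177.3604904638072 23.580790921838087 [ 0.00718685  0.10255987 -1.07138242]
```

View pics/s11.png

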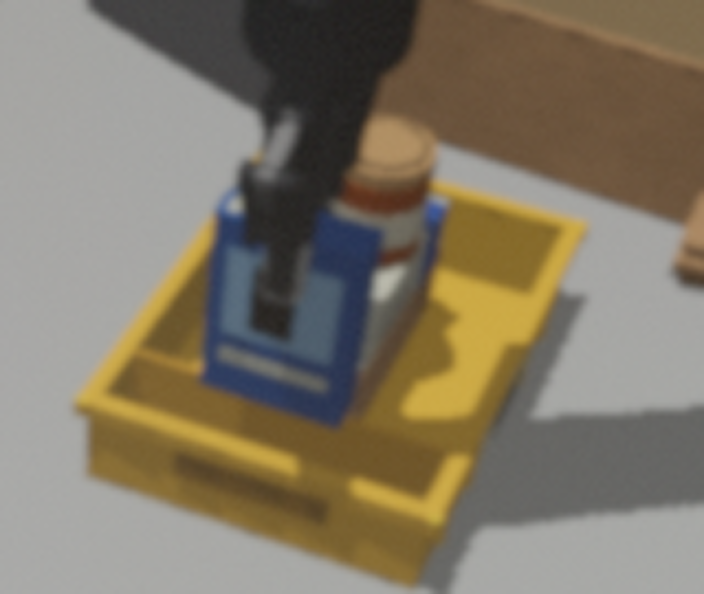

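The candle stands upright on the white box. The pack hangs over the narrow compartment with its bottom edge at (203,383)–(342,424). The tote's near rim corners are (80,407),(437,524), and the divider's left end is (140,352).

```bash
python3 - <<'E'
from h import *
c=(300,40,4.4)
print("pack bottom",px2w([(203,383),(342,424)],.0845,"side",c)[:,:2],"expect y about -.1537-/+.0018, x .570/.490")
print("rim outer",px2w([(80,407),(437,524)],.06,"side",c)[:,:2]);print("div L",px2w([(140,352)],.06,"side",c)[:,:2])
t=np.radians(2.6);M=np.array([[np.cos(t),-np.sin(t)],[np.sin(t),np.cos(t)]])
for p in [(.1,.14),(-.1,.14),(.1,-.14),(-.1,-.14)]: print(p,((w2px(np.r_[M@p+[.534,-.280],.06],"side")-[300,40]+.5)*4.4-.5).round())
E
```

```text
pack bottom [[ 0.56676046 -0.15179784]
 [ 0.48927234 -0.15913629]] expect y about -.1537-/+.0018, x .570/.490
rim outer [[ 0.62761551 -0.12674108]
 [ 0.42407135 -0.14012445]]
div L [[ 0.62052605 -0.18410139]]
(0.1, 0.14) [[ 88. 398.]]
(-0.1, 0.14) [[434. 516.]]
(0.1, -0.14) [[279. 140.]]
(-0.1, -0.14) [[581. 226.]]
```

>>> send_rows --motion '[{"hand": 15,"slide": [0,0,15],"twist": [0,0,0]},{"hand": 15,"slide": [0,0,8],"twist": [0,0,0]},{"hand": 15,"slide": [0,0,6],"twist": [0,0,0]},{"hand": 15,"slide": [0,0,6],"twist": [0,0,0]},{"hand": 15,"slide": [0,0,0],"twist": [0,0,0]}]'

```text
t: 25.65
eef_pos: [0.5289, -0.167, 0.1299]
ee_rot: [-0.022, 1.0, 0.0, -0.001]
wrist_force: [0.6, -0.5, -1.0]
gripper_width: 0.278
```

```bash
python3 - <<'E'
from h import *
o=manip.observe();print(o["eef_pos"],yaw(o["ee_rot"]),o["gripper_width"]*85.4,o["wrist_force"],o["wrist_torque"])
E
```

```text
[ 0.52887814 -0.1670239   0.12986973] -177.439840659013 23.763648629900107 [ 0.59211517 -0.49475444 -0.99520469] [-0.02926465  0.01142166  0.00281441]
```

>>> send_rows --motion '[{"hand": 15,"slide": [0,0,12],"twist": [0,0,0]},{"hand": 15,"slide": [0,0,12],"twist": [0,0,0]},{"hand": 15,"slide": [0,0,10],"twist": [0,0,0]},{"hand": 15,"slide": [0,0,5],"twist": [0,0,0]},{"hand": 15,"slide": [0,0,0],"twist": [0,0,0]}]'

```text
t: 26.15
eef_pos: [0.5288, -0.1669, 0.0908]
ee_rot: [-0.022, 1.0, 0.0, -0.001]
wrist_force: [-0.3, -0.3, -1.0]
gripper_width: 0.276
```

>>> send_rows --motion '[{"hand": 15,"slide": [0,0,3],"twist": [0,0,0]},{"hand": 15,"slide": [0,0,2],"twist": [0,0,0]},{"hand": 15,"slide": [0,0,0],"twist": [0,0,0]},{"hand": 15,"slide": [0,0,0],"twist": [0,0,0]},{"hand": 15,"slide": [0,0,0],"twist": [0,0,0]}]'

```text
t: 26.65
eef_pos: [0.5296, -0.167, 0.087]
ee_rot: [-0.022, 1.0, -0.0, 0.0]
wrist_force: [-0.3, 0.2, -1.5]
gripper_width: 0.28
```

```bash
python3 - <<'E'
from h import *
o=manip.observe();print(o["eef_pos"],yaw(o["ee_rot"]),o["gripper_width"]*85.4,o["wrist_force"],o["wrist_torque"])
E
```

```text
[ 0.52958821 -0.16703505  0.08701869] -177.44542782344828 23.882857439859315 [-0.32702397  0.24735356 -1.47689805] [-0.01804841 -0.00362475 -0.01347958]
```

>>> send_rows --motion '[{"hand": 15,"slide": [0,0,2],"twist": [0,0,0]},{"hand": 15,"slide": [0,0,0],"twist": [0,0,0]},{"hand": 26,"slide": [0,0,0],"twist": [0,0,0]},{"hand": 35,"slide": [0,0,0],"twist": [0,0,0]},{"hand": 45,"slide": [0,0,0],"twist": [0,0,0]}]'

```text
t: 27.15
eef_pos: [0.5295, -0.167, 0.0847]
ee_rot: [-0.022, 1.0, 0.0, 0.0]
wrist_force: [0.8, -1.0, 0.2]
gripper_width: 0.523
```

>>> send_rows --motion '[{"hand": 45,"slide": [0,0,0],"twist": [0,0,0]},{"hand": 45,"slide": [0,0,-20],"twist": [0,0,0]},{"hand": 45,"slide": [0,0,-40],"twist": [0,0,0]},{"hand": 45,"slide": [0,0,-40],"twist": [0,0,0]},{"hand": 45,"slide": [0,0,-20],"twist": [0,0,0]}]'

```text
t: 27.65
eef_pos: [0.5308, -0.1664, 0.2079]
ee_rot: [-0.023, 1.0, -0.0, 0.002]
wrist_force: [1.3, -0.5, -0.4]
gripper_width: 0.525
```

>>> send_rows --motion '[{"hand": 45,"slide": [20,40,0],"twist": [0,0,0]},{"hand": 45,"slide": [20,45,0],"twist": [0,0,0]},{"hand": 45,"slide": [0,45,0],"twist": [0,0,0]},{"hand": 45,"slide": [0,20,0],"twist": [0,0,0]},{"hand": 45,"slide": [0,0,0],"twist": [0,0,0]}]'

```text
t: 28.15
eef_pos: [0.4828, -0.0149, 0.2056]
ee_rot: [-0.026, 1.0, 0.001, 0.001]
wrist_force: [-0.3, -0.5, 0.0]
gripper_width: 0.527
```

```bash
python3 - <<'E'
from h import *
import numpy as np
a=cv2.resize(camera("side")[30:180,300:460,::-1],None,fx=3.5,fy=3.5,interpolation=cv2.INTER_CUBIC)
b=cv2.resize(camera("side")[200:370,140:325,::-1],None,fx=1.24,fy=1.24)
h=np.zeros((525,790,3),np.uint8); h[:a.shape[0],:a.shape[1]]=a; h[:b.shape[0],560:560+b.shape[1]]=b
cv2.imwrite("pics/final.png",h); print(manip.observe()["eef_pos"],manip.observe()["wrist_force"])
E
```

```text
[ 0.48274712 -0.01921356  0.2046809 ] [-0.40345577 -1.35058556 -0.55830699]
```

View pics/final.png

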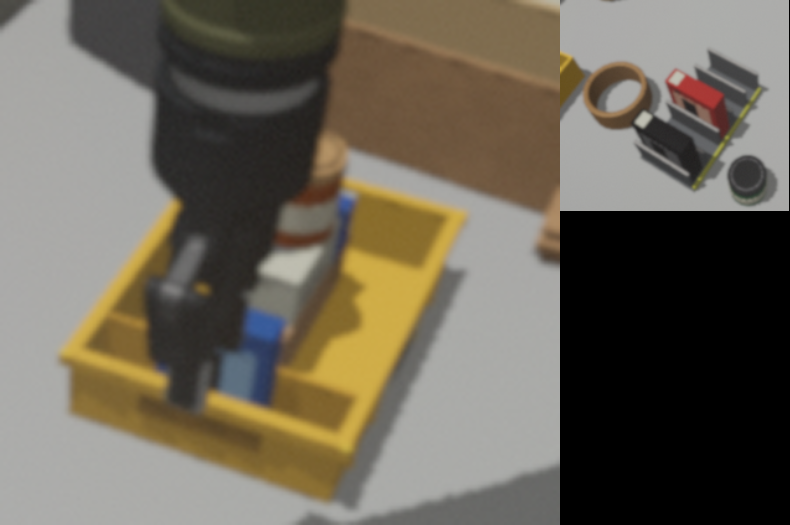

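The blue pack stands upright in the narrow compartment, the stack is intact, and red, black, green and the tape roll haven't moved. The hand hides part of the view, so I'll move it aside for one clear look.

>>> send_rows --motion '[{"hand": 45,"slide": [0,35,-20],"twist": [0,0,0]},{"hand": 45,"slide": [0,40,-20],"twist": [0,0,0]},{"hand": 45,"slide": [0,40,0],"twist": [0,0,0]},{"hand": 45,"slide": [0,30,0],"twist": [0,0,0]},{"hand": 45,"slide": [0,0,0],"twist": [0,0,0]}]'

```text
t: 28.75
eef_pos: [0.4765, 0.1295, 0.2455]
ee_rot: [-0.024, 1.0, 0.002, 0.001]
wrist_force: [0.2, -0.0, 0.2]
gripper_width: 0.525
```

```bash
python3 - <<'E'
from h import *
a=cv2.resize(camera("side")[60:170,310:440,::-1],None,fx=3,fy=3.6,interpolation=cv2.INTER_CUBIC)
a=cv2.resize(camera("side")[50:170,310:440,::-1],None,fx=3,fy=3,interpolation=cv2.INTER_CUBIC)
b=cv2.resize(camera("top")[150:270,370:500,::-1],None,fx=3,fy=3,interpolation=cv2.INTER_CUBIC)
cv2.imwrite("pics/final2.png",cv2.hconcat([a,b]))
E
```

```text
(no output)
```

No views are left, so I'll do one quick numeric check by colour.

```bash
python3 - <<'E'
from h import *
for cam,b in(("side",(310,50,440,170)),("top",(370,150,505,270))):
    im=camera(cam)[b[1]:b[3],b[0]:b[2]]; hsv=cv2.cvtColor(im,cv2.COLOR_RGB2HSV)
    m=cv2.inRange(hsv,(100,120,40),(125,255,255)); n,_,s,c=cv2.connectedComponentsWithStats(m)
    for i in range(1,n):
        if s[i,4]>15: print(cam,"blue area",s[i,4],"at z=.09:",px2w(c[i]+b[:2],.09,cam)[0,:2].round(3),"bbox",s[i,:4]+[b[0],b[1],0,0])
    m=cv2.inRange(hsv,(8,70,140),(19,170,255)); n,_,s,c=cv2.connectedComponentsWithStats(m)
    for i in range(1,n):
        if s[i,4]>40: print(cam,"lid-like",s[i,4],px2w(c[i]+b[:2],.154,cam)[0,:2].round(3))
P=[(.529+dx,-.167+dy,.114) for dx in(-.04,.04) for dy in(-.012,.012)]
print("expected pack top px side",w2px(P,"side").round(),"top",w2px(P,"top").round())
E
```

```text
side blue area 295 at z=.09: [ 0.524 -0.18 ] bbox [353 115  27  29]
side lid-like 268 [ 0.535 -0.301]
top blue area 258 at z=.09: [ 0.53  -0.168] bbox [386 197  17  28]
top blue area 48 at z=.09: [ 0.514 -0.348] bbox [467 213  11   8]
top lid-like 498 [ 0.536 -0.304]
top lid-like 126 [ 0.526 -0.209]
expected pack top px side [[383. 121.]
 [379. 127.]
 [351. 110.]
 [346. 116.]] top [[403. 228.]
 [393. 228.]
 [402. 194.]
 [391. 194.]]
```

```bash
python3 -c "
from plant import manip; print(manip.sign_off())"
```

```text
the job is handed in; nothing more can be done
None
```

I packed the whole order and handed it in at about 29 s of the 104 s limit; sign-off gives no verdict, so I have only my own checks.

- **Stack:** The carton lies flat in the big compartment, with the white box lined up on it. In the side view their centres agree within about 1 mm and their long sides within about 1.2°.
- **Amber candle:** It was set down until its weight came off the wrist, then released. The lid measures at about (0.536, -0.303) m in both cameras, within about 3 mm of the white box centre.
- **Blue pack:** It came out of the rack and was released at about (0.529, -0.167) m in the narrow compartment. In the last picture I viewed it stands upright. The colour check in the top camera also puts it there.
- **Other items:** The red and black packs, the green candle and the tape roll looked unmoved in that picture. I released everything, and the hand is clear of the tote.

**Disagreements and limits:**
- The tote's outer rim came out up to 10 mm too long in the images.
- My estimates of the narrow compartment's centre spread by nearly 10 mm, from about -0.160 to -0.169 m in y. The pack still went down without side contact.
- The side camera's colour centre for the pack was about 13 mm off in y, because it sees mostly the pack's face.
- The viewer refused my last picture, taken with the arm clear, because the 16-picture limit was reached. The final check was therefore numeric only.

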